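# Let a casting flask down the sloping rail to the kiln

### The job

Push the red release pad fully down to let go the little trolley that carries the casting flask; it rolls down the sloping rails by itself. Overtake it, get your fingers in front of its blue sprung bumper and let it meet them softly while they move along almost as fast (closing at less than 7 cm per second), slow it to a crawl (under 6 cm per second) before the bumper reaches the red part of the rails, keep it that slow down to the end stop, then let go and leave it parked there. The fresh plaster mould cracks easily: do not touch the flask, keep it standing upright, and leave the pliers and cutters alone.

Things in the scene. Friction and masses are not known exactly. Their poses are not given: they have to be found in the camera images.
- rail: fixed track, two parallel steel bars on a plywood base, 680 long, 80 wide. Origin under its middle on the table; x level, pointing downhill along the track; y toward the robot's side; z up. Bars slope down along +x by 0.05 rad: tops 75 high at the upper end (x -350), 41 at the lower (x +330). Beside the trolley and flask keep fingers out of y -60 to +60, go round by the robot's side
- trolley (a joint): distance rolled down the track: 0 at the start (latched), 0.46 m at the end stop. Deck 170 x 100, top 88 above the table at the start; trolley 0.22 kg. Drag 1.8 N per m/s; with flask 0.72 kg (0.47 to 1.12): runs up to 0.2 m/s (0.13 to 0.31), time constant 0.4 s (0.26 to 0.62), reaches the red 1.7 to 3 s after release. Pushes downhill with 0.2 to 0.6 N when held
- flask: upright steel casting flask, 64 diameter, 82 high, white plaster top, nominal 0.5 kg (hidden filling: 0.25 to 0.9 kg), standing loose in a low rimmed square on the deck, 125 behind the bumper's front face; top 170 above the table at the start. Origin at the centre of its underside
- cutters: loose cutters with blue handles lying on the bench, 130 long, 15 high, origin under the middle; leave alone
- pliers: loose pliers with red handles lying beyond the track, 130 long, 15 high, origin under the middle; leave alone
- red_start (a point): point between the bars where they turn red (rail frame x +240, 46 high); red runs from there to the lower end. The bumper's front face is here when joint trolley reads 0.36
- bumper_face (a point): centre of the front (downhill) face of the blue upright bumper plate at the trolley's downhill end; plate 10 thick, 80 wide, 70 high; 121 above the table at the start (face spans 86 to 156), 23 lower at the end stop; x points downhill, z up. Starts at rail frame x -120, y 0, ends at x +340; free space ahead of it
- bumper (a joint): how far the sprung bumper plate is pushed into the trolley: 0 free, 0.025 m bottomed. Spring 130 N/m, damping 6 N per m/s; just holding the trolley takes 2 to 5 mm. Pushed in faster than 0.07 m/s the mould is jolted: fingers must be moving along nearly as fast as the trolley when they meet it (0.03 to 0.05 m/s slower is gentle)
- release_pad (a point): centre of the top of the red push-down pad, 40 x 40, on the grey release box (50 x 50, foot 70 x 60) fixed beside the track's upper half on the robot's side, in a different place each time; 110 above the table while up, 92 when down; nothing stands above it or between it and the passage along the track's robot side
- release (a joint): travel of the red pad: 0 up (trolley held), 0.018 m fully down; it needs about 5 N, stays where it is left, and lets the trolley go at about 0.011
Not all that is in view belongs to the job. What is shaped like the flask but yellow is not meant.

How it is judged (in metres and radians):
On the way, in this order (a step that is already met when the one before it is completed fails the run):
1. the release pad is pushed down (value of joint release above 0.013 m), for 0.1 s.
2. the trolley has been slowed to a crawl before the red part (value of joint trolley between 0.05 and 0.385 m and velocity of joint trolley below 0.06 m/s), for 0.2 s.
At the end, for the whole second after the job is handed in: The trolley is parked within 10 mm of its end stop and at rest, the release pad is down, and the flask stands upright (within 0.1 rad) in its place on the trolley (value of joint trolley above 0.45 m and velocity of joint trolley between -0.01 and 0.01 m/s and value of joint release above 0.012 m and angle between flask's own z axis and vertical below 0.1 rad and horizontal distance between flask and bumper_face below 0.14 m and linear speed of flask below 0.02 m/s); the robot touches nothing.
It fails at once if the trolley is bumped: its sprung bumper is pushed in faster than 0.07 m/s (velocity of joint bumper above 0.07 m/s).
It fails at once if the trolley runs faster than a crawl (0.07 m/s) on the red part (value of joint trolley above 0.37 m and velocity of joint trolley above 0.07 m/s).
It fails at once if the robot touches the flask (contact force between any of the fingers, the arm and flask above 0.5 N).
It fails at once if the flask tips (angle between flask's own z axis and vertical above 0.2 rad).
It fails at once if other things on the bench are disturbed (distance of any of cutters, pliers from where it was at the start of the episode above 0.03 m).
It also fails if it takes over 38 s, if anything falls off the work surface, if the arm or the gripper's body presses on something with over 40 N, if the wrist force passes 120 N, or if a joint passes its speed limit or range.

### The arm

A 7-joint arm with a two-finger parallel gripper is mounted at the origin on the work surface. World frame = base frame: x ahead of the robot, y to its left, z up, the work surface at z = 0. Lengths are in mm, angles in rad, forces in N, time in s.
With the tool pointing down it reaches from about 400 to 750 mm from the base axis. Payload 19.5 kg.
Tool frame: the origin (TCP) lies at the very end of the fingers, on their centre line; the grasp point (between the pads) lies 19 mm behind it; z points along the fingers, y is the line along which they close (so a half turn about z gives the same grasp; the last joint's range is limited). The gripper opens to 85 mm and grips with 20 to 120 N. Pads are 22 mm wide; open, the fingers measure 114 mm over their backs; the gripper's body (76 mm by 85 mm) begins 54 mm behind the grasp point. The pads swing forward as they close: fully open they stand 13 mm farther back than shut.
Start: joints at [-1.202, 0.707, -0.028, 1.485, 0.022, 0.951, -0.075], TCP at [229.606, 527.137, 206.068] pointing down, gripper open.
Joint ranges: [-2.71, 2.71], [-0.32, 2.16], [-1.57, 1.52], [0, 2.45], [-1.46, 4.6], [0, 2.02], [-2.83, 2.83]. Speed limits (rad/s): [1.89, 1.89, 2.57, 2.57, 3.01, 3.01, 3.01].

### API

Orientations are given as a unit quaternion [w, x, y, z].
In Python, from plant import ctrl gives the robot as it stands.
- The arm moves only by the tool send_rows, never from a script. Its argument "deltas" is one flat list of numbers, 7 for each row, row after row: the shift along the tool's x, y, z in m, then the turn, a rotation vector about the tool's x, y, z in rad, then the closure, from 0 (fully open) to 1 (shut). A call has 1 to 20 rows; each row is the pose to reach, as a shift and turn from the pose commanded when the call began, along the tool's axes at that moment; what a row does not reach only later rows make up. A row lasts 1/8 s, in which the tool goes at most 62.5 mm and 10.7 degrees, less where a joint would pass 70% of its speed; a pose out of reach is approached as far as the arm can. A call with a gripper value outside its range is refused whole. The fingers move at their own pace and stop on an object; "grip_force" is the grip in N (left out, the last holds). Time passes only in rows, so rows that repeat a pose let the fingers close. It gives the time, the measured TCP pose, the force, the opening and the grip force at its end, in the units of the state.
- ctrl.observe(): the state, without advancing time (a new reading comes with each control period).
- ctrl.get_image(name): name is "scene" or "top"; returns a dict with "pixels" (384x512x3 uint8, red, green, blue), "depth" (384x512 float32, mm along the optical axis (not along the pixel's ray), 0 where there is no reading), "intrinsics" (3x3 intrinsics, pixels), "pose" (4x4, takes a point from camera to world coordinates). Camera axes: x right, y up, looking along -z (the intrinsics and any distortion apply to the point x, -y, -z); pixel columns grow to the right and rows downward; lengths in mm; the calibration is good to about 2 mm. A picture is of the moment at which its call begins.
- ctrl.hand_in(): hands the job in; it is judged then, once.
The state is a dict: "clock": time; "q": joint angles; "qd": joint speeds; "tau": joint torques, N m; "tool_pos": TCP position; "orientation": TCP orientation; "force": force on the tool from outside, world axes, zero at the start; "torque": the same for the moment, N m; "width": finger opening in mm; "grasp_force": force on a finger pad.
Only numpy, scipy, OpenCV 4.12 (cv2) and the standard library are available. Lean on these libraries where they do the work, as an engineer would, in place of code of your own. Each camera call takes 0.05 s, during which the arm holds its last target. There are 200 camera calls.

## Working session

There is one attempt and no reset: what is moved stays moved. The work goes in short steps, Python scripts to look and compute and a tool call to move; the robot and the scene stay as the last step left them, time stands still between calls to the robot, and variables do not carry over. Pictures are saved under pics/ and viewed, at most 10 in all, crops included, and the job is handed in when it is done.

Besides the shell and the picture viewer there is one more tool, called after "Emit:" by a JSON object that holds its "api" and its "payload". send_rows: Moves the arm, as the interface text tells. Its arguments: {"type":"object","properties":{"deltas":{"type":"array","items":{"type":"number"}},"grip_force":{"type":"number"}},"required":["deltas"]}

```bash
mkdir -p pics
cat > h.py <<'E'
from plant import ctrl
import numpy as np, cv2
def img(n,f):
    d=ctrl.get_image(n); cv2.imwrite('pics/'+f,d['pixels'][:,:,::-1]); np.savez('pics/'+f[:-4],**{k:np.array(v) for k,v in d.items()}); return d
def pts(d):
    K=np.array(d['intrinsics']);P=np.array(d['pose']);z=d['depth'];v,u=np.mgrid[:z.shape[0],:z.shape[1]]
    c=np.stack([(u-K[0,2])/K[0,0]*z,-(v-K[1,2])/K[1,1]*z,-z,np.ones_like(z)],-1)
    return (c@P.T)[...,:3]
E
python3 - <<'E'
from h import *
for n in('top','scene'): img(n,n+'0.png')
s=ctrl.observe();print(s['clock'],s['tool_pos'],s['orientation'],s['width'],s['force'])
E
```

```text
0.1 [229.50868667 526.92837169 205.690359  ] [-8.72107806e-05  2.03951406e-01  9.78980892e-01 -4.79757663e-04] 85.33085453587447 [ 0.10561151 -0.40744033  0.17491768]
```

View pics/top0.png

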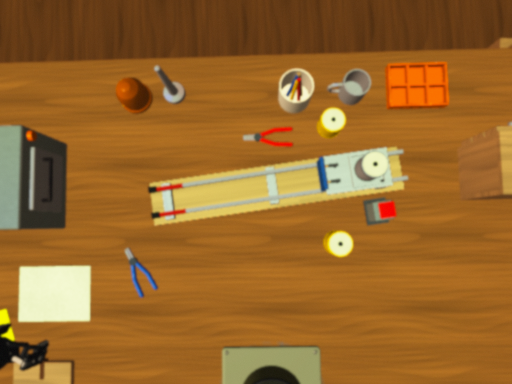

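View pics/scene0.png

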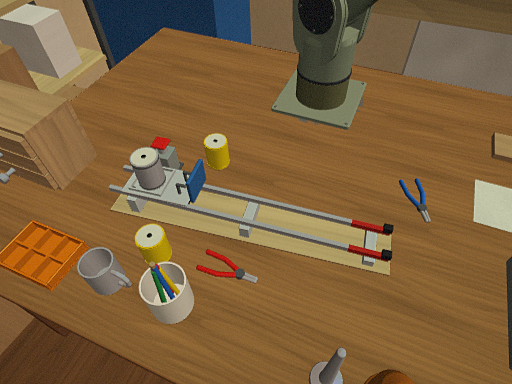

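The top view shows the track with flask and trolley at (372,165), the blue bumper at (322,175) and the red rail ends at (165,190–215). 
- **Red things that could be taken for the pad:** pad (388,209), pliers handles (275,132), rail ends (167,187)/(167,214), orange tray (417,85). The pad on the grey box at (388,209) is the one.
- **Flask-like things:** grey and white flask at (375,165), yellow cylinders at (332,122) and (340,243). The yellow ones are not meant.

Run:
```python
from h import *
for n in('top','scene'):
    d=dict(np.load(f'pics/{n}0.npz'));X=pts(d);hsv=cv2.cvtColor(d['pixels'],cv2.COLOR_RGB2HSV);H,S,V=cv2.split(hsv)
    ok=(d['depth']>0)
    for nm,m in {'red':((H<6)|(H>174))&(S>170)&(V>90),'blue':(H>100)&(H<125)&(S>130)&(V>50),'yellow':(H>22)&(H<33)&(S>170)}.items():
        k,l,st,c=cv2.connectedComponentsWithStats(m.astype(np.uint8))
        for i in range(1,k):
            if st[i,4]<25: continue
            p=X[(l==i)&ok]
            if len(p): print(n,nm,c[i].round(),st[i,4],'med',np.median(p,0).round(1),'min',np.percentile(p,3,axis=0).round(),'max',np.percentile(p,97,axis=0).round())
d=dict(np.load('pics/top0.npz'));print(d['pose'].round(3),d['intrinsics'])
cv2.imwrite('pics/c.png',cv2.resize(d['pixels'][130:265,280:420,::-1],None,fx=4,fy=4))
```

```text
top red [275. 137.] 186 med [702.1 -22.9  11.7] min [681. -65.   8.] max [729.  17.  16.]
top red [168. 187.] 68 med [565.5 270.8  45.2] min [558. 238.  42.] max [571. 302.  50.]
top red [387. 209.] 242 med [ 492.6 -294.7  109.9] min [ 473. -312.  105.] max [ 510. -277.  113.]
top red [172. 213.] 60 med [495.6 260.3  45.8] min [490. 229.  42.] max [501. 293.  50.]
top blue [322. 174.] 160 med [ 580.5 -132.2  154.1] min [ 546. -139.  114.] max [ 615. -127.  159.]
top blue [146. 274.] 91 med [332.4 337.6  12.7] min [294. 316.   9.] max [360. 368.  17.]
top blue [136. 281.] 89 med [310.7 370.8  12.7] min [274. 355.   9.] max [352. 379.  16.]
top yellow [329. 124.] 98 med [ 716.2 -157.2   78. ] min [ 701. -205.    2.] max [ 762. -142.   86.]
top yellow [336. 243.] 128 med [ 408.1 -166.4   77.3] min [ 370. -212.   -1.] max [ 440. -150.   85.]
top yellow [  6. 326.] 299 med [220.8 728.    4.5] min [160. 506.  -0.] max [259. 753. 333.]
scene red [160. 143.] 167 med [ 495.7 -296.   109.1] min [ 477. -316.  107.] max [ 514. -278.  111.]
scene red [367. 226.] 178 med [499.7 256.5  43.1] min [4
[... 768 characters left out ...]
. -76.  61.] max [829. -63. 165.]
scene yellow [218. 156.] 490 med [ 434.7 -166.    45.4] min [ 400. -203.    5.] max [ 442. -152.   81.]
scene yellow [157. 250.] 574 med [ 749.7 -150.2   53.2] min [ 714. -188.    8.] max [ 765. -143.   82.]
scene yellow [169. 281.] 117 med [812.3 -70.8  92.3] min [807. -75.  43.] max [817. -67. 147.]
[[-1.800000e-02  9.970000e-01 -7.500000e-02  4.569940e+02]
 [-9.990000e-01 -2.000000e-02 -3.000000e-02  2.599000e+00]
 [-3.200000e-02  7.400000e-02  9.970000e-01  1.109139e+03]
 [ 0.000000e+00  0.000000e+00  0.000000e+00  1.000000e+00]] [[397.00931728   0.         255.21171176]
 [  0.         397.00931728 195.91034534]
 [  0.           0.           1.        ]]
```

View pics/c.png

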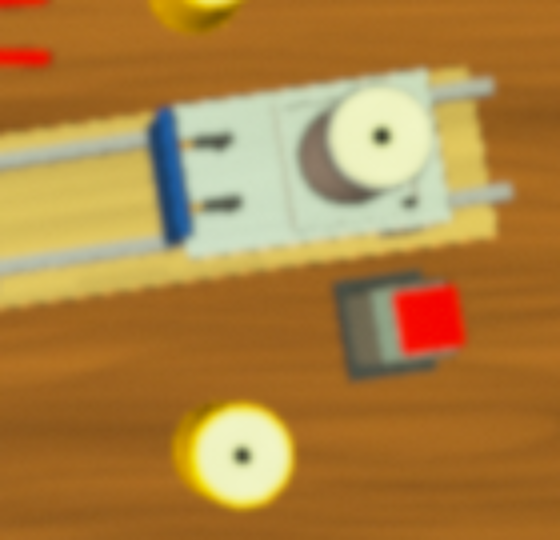

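The crop confirms the red pad on its grey box at crop (430,320), beside the trolley and away from the flask and the yellow decoy. I'll move above the pad, turn the tool so its x points downhill, and shut the fingers.

Emit:
{"api": "send_rows", "payload": {"deltas": [-0.34,-0.154,-0.03,0,0,1.033,1,-0.34,-0.154,-0.03,0,0,1.033,1,-0.34,-0.154,-0.03,0,0,1.033,1,-0.34,-0.154,-0.03,0,0,1.033,1,-0.34,-0.154,-0.03,0,0,1.033,1,-0.34,-0.154,-0.03,0,0,1.033,1,-0.571,-0.648,-0.02,0,0,1.033,1,-0.571,-0.648,-0.02,0,0,1.033,1,-0.571,-0.648,-0.02,0,0,1.033,1,-0.571,-0.648,-0.02,0,0,1.033,1,-0.571,-0.648,-0.02,0,0,1.033,1,-0.571,-0.648,-0.02,0,0,1.033,1,-0.571,-0.648,-0.02,0,0,1.033,1,-0.571,-0.648,-0.02,0,0,1.033,1,-0.571,-0.648,-0.02,0,0,1.033,1,-0.571,-0.648,-0.02,0,0,1.033,1,-0.571,-0.648,-0.02,0,0,1.033,1,-0.571,-0.648,-0.02,0,0,1.033,1]}}

```text
clock: 2.35
tool_pos: [494.6, -293.9, 226.2]
orientation: [-0.0, 0.66, 0.751, 0.0]
force: [-0.1, 0.9, 0.0]
width: 0.2
grasp_force: 0.0
```

Emit:
{"api": "send_rows", "payload": {"deltas": [0.062,0,0,0,0,0,1,0.124,0,0,0,0,0,1,0.186,0,0,0,0,0,1,0.248,0,0,0,0,0,1]}}

```text
clock: 2.85
tool_pos: [462.3, -46.3, 226.4]
orientation: [0.0, 0.66, 0.751, 0.0]
force: [1.4, 0.9, 0.4]
width: -0.2
grasp_force: 0.0
```

Run:
```python
from h import *
def p(t):
    s=ctrl.observe();r=np.array(s['tool_pos'])-[494.6,-293.9,226.2];print(t,s['clock'],(r[:2]@[-.128,.992]).round(1),(r[:2]@[.992,.128]).round(1),r[2].round(1),np.round(s['q'],2))
p('a');d=img('scene','r1.png');p('b');d=img('scene','r1.png');p('c')
X=pts(d);hsv=cv2.cvtColor(d['pixels'],cv2.COLOR_RGB2HSV);H,S,V=cv2.split(hsv);m=(H>100)&(H<125)&(S>130)&(V>50)
P=X[m&(X[...,2]>70)&(X[...,2]<170)&(abs(X[...,0]-570)<70)]
O=np.array([567.8,-12]);a=(P[:,:2]-O)@[-.127,.992];print(len(P),np.percentile(a,[5,25,50,75,95]).round(1), np.percentile((P[:,:2]-O)@[-.992,-.127],[3,50,97]).round(1))
```

```text
a 2.85 249.7 -0.3 0.2 [-0.08  0.53  0.19  1.84 -0.14  0.79  0.31]
b 2.9 258.2 -0.1 0.0 [-0.1   0.53  0.18  1.84 -0.14  0.79  0.3 ]
c 2.95 254.2 0.2 0.2 [-0.09  0.53  0.19  1.84 -0.14  0.79  0.31]
480 [-127.4 -122.3 -121.  -120.5 -120. ] [-39.7  -7.1  34.1]
```

Emit:
{"api": "send_rows", "payload": {"deltas": [0.06,0.05,0,0,0,0,1,0.12,0.1,0,0,0,0,1,0.16,0.11,0,0,0,0,1,0.18,0.11,0,0,0,0,1]}}

```text
clock: 3.45
tool_pos: [549.1, 147.8, 225.6]
orientation: [-0.0, 0.659, 0.752, 0.0]
force: [-0.4, -0.8, 0.2]
width: 0.1
grasp_force: 0.0
```

Run:
```python
from h import *
s=ctrl.observe();r=np.array(s['tool_pos'])-[494.6,-293.9,226.2];print(s['clock'],(r[:2]@[-.128,.992]).round(1),(r[:2]@[.992,.128]).round(1),r[2].round(1),np.round(s['qd'],2))
```

```text
3.45 431.2 110.6 -0.6 [-0.35  0.06  0.06 -0.14 -0.02  0.09 -0.34]
```

View pics/r1.png

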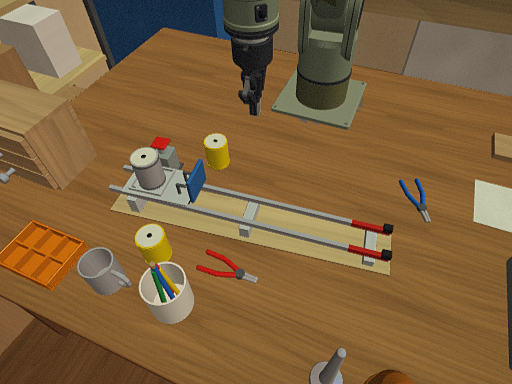

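Tracking is near lag-free with a slight overshoot. The picture shows the arm at (255,100), the bumper still at (196,180) and everything undisturbed. Now back to the pad and down.

Emit:
{"api": "send_rows", "payload": {"deltas": [-0.428,-0.11,0,0,0,0,1,-0.428,-0.11,0,0,0,0,1,-0.428,-0.11,0,0,0,0,1,-0.428,-0.11,0,0,0,0,1,-0.428,-0.11,0,0,0,0,1,-0.428,-0.11,0,0,0,0,1,-0.428,-0.11,0,0,0,0,1,-0.428,-0.11,0,0,0,0,1,-0.428,-0.11,0.05,0,0,0,1,-0.428,-0.11,0.1,0,0,0,1,-0.428,-0.11,0.114,0,0,0,1,-0.428,-0.11,0.12,0,0,0,1,-0.428,-0.11,0.12,0,0,0,1]}}

```text
clock: 5.08
tool_pos: [494.9, -295.1, 107.3]
orientation: [0.001, 0.661, 0.751, 0.0]
force: [-0.6, -0.1, 0.1]
width: 0.2
grasp_force: 0.0
```

Run:
```python
from h import *
s=ctrl.observe();print(s['clock'],s['tool_pos'],s['force'])
d=dict(np.load('pics/r1.npz'))
d=img('top','p1.png');X=pts(d);H,S,V=cv2.split(cv2.cvtColor(d['pixels'],cv2.COLOR_RGB2HSV))
m=((H<6)|(H>174))&(S>170)&(V>90)&(X[...,1]<-200);p=X[m];print(len(p),np.median(p,0).round(1))
```

```text
5.075 [ 494.92257451 -295.05786793  107.32648918] [-0.56230699 -0.10767259  0.06966674]
152 [ 488.  -286.   110.1]
```

```bash
cat > m.py <<'E'
from h import *
import sys,json,os
from scipy.integrate import solve_ivp
O=np.array([567.8,-12]);D=np.array([-.127,.992])
def tcp():
    s=ctrl.observe();r=np.array(s['tool_pos']);q=r[:2]-O
    return s['clock'],q@D,q@[-.992,-.127],r[2],s
def meas():
    t=tcp()[0];d=ctrl.get_image('scene');X=pts(d);H,S,V=cv2.split(cv2.cvtColor(d['pixels'],cv2.COLOR_RGB2HSV))
    q=X[...,:2]-O;ok=(H>100)&(H<125)&(S>130)&(V>50)&(X[...,2]>60)&(X[...,2]<170)&(abs(q@[-.992,-.127])<48)
    a=(q@D)[ok]
    return t,(np.percentile(a,70)+120.5)/1e3,len(a),d
def free(m,t): tau=m/1.8;return .49*tau*(t-tau*(1-np.exp(-t/tau)))
def vfree(m,t): tau=m/1.8;return .49*tau*(1-np.exp(-t/tau))
# simulate: s,v trolley; f = finger face in s coordinates (m); rows = finger steps (m)
def sim(m,s,v,f,rows,c0=0,verbose=True):
    dt=1/8000;out=[];mx=0;cp=max(0,s-f)
    for r in rows:
        for i in range(1000):
            f+=r/1000;c=s-f
            cd=v-r*8;F=0
            if c>0: F=max(0,130*c+6*cd);mx=max(mx,cd)
            v+=dt*(.49-(1.8*v+F)/m);s+=dt*v
            if s>=.46: s=.46;v=min(v,0)
        out.append((round(f,3),round(s,3),round(v,3),round((s-f)*1e3,1)))
    if verbose:print('m%.2f maxclose %.3f'%(m,mx));print(out)
    return mx,out
E
python3 - <<'E'
from m import *
print(tcp()[:4]);print(meas()[:3])
for m in(.47,.72,1.12):
    for t in (.6,.8,1.,1.25,1.5): print(m,t,free(m,t).round(3),vfree(m,t).round(3))
E
```

```text
(5.125, np.float64(-271.6768070607512), np.float64(108.25164336947354), np.float64(107.48711736070207))
(5.125, np.float64(-0.0001764064748256402), 480)
0.47 0.6 0.047 0.115
0.47 0.8 0.071 0.122
0.47 1.0 0.095 0.125
0.47 1.25 0.127 0.127
0.47 1.5 0.159 0.128
0.72 0.6 0.057 0.152
0.72 0.8 0.089 0.169
0.72 1.0 0.124 0.18
0.72 1.25 0.17 0.187
0.72 1.5 0.217 0.191
1.12 0.6 0.066 0.189
1.12 0.8 0.107 0.221
1.12 1.0 0.153 0.244
1.12 1.25 0.217 0.264
1.12 1.5 0.285 0.278
```

Press.

Emit:
{"api": "send_rows", "payload": {"deltas": [0,0,0.017,0,0,0,1,0,0,0.017,0,0,0,1]}}

```text
clock: 5.42
tool_pos: [494.2, -294.9, 89.3]
orientation: [-0.0, 0.661, 0.751, -0.0]
force: [0.1, 0.2, -0.3]
width: -0.1
grasp_force: 0.0
```

Emit:
{"api": "send_rows", "payload": {"deltas": [0.06,0,-0.014,0,0,0,1,0.122,0,-0.014,0,0,0,1,0.184,0,-0.014,0,0,0,1]}}

```text
clock: 5.8
tool_pos: [471.1, -110.8, 104.3]
orientation: [0.001, 0.661, 0.75, 0.001]
force: [1.8, -0.3, -0.7]
width: -0.1
grasp_force: 0.0
```

Run:
```python
from m import *
print(tcp()[:4]);t,s,n,d=meas();print(t,s,n);cv2.imwrite('pics/t1.png',d['pixels'][:,:,::-1])
for t0 in(5.22,5.25,5.3):
    print(t0,min((abs(free(m,t-t0)-s),m) for m in np.arange(.4,1.3,.02)))
```

```text
(5.8, np.float64(-85.72490839457714), np.float64(108.47155498484341), np.float64(104.31193897602479))
5.8 -0.00019272154297516407 478
5.22 (np.float64(0.04093010062662446), np.float64(0.4))
5.25 (np.float64(0.03792061612204093), np.float64(0.4))
5.3 (np.float64(0.03299003611262028), np.float64(0.4))
```

The trolley hasn't moved, so I'll check the pad.

Run:
```python
from m import *
for n in('top','scene'):
    d=img(n,n+'2.png');X=pts(d);H,S,V=cv2.split(cv2.cvtColor(d['pixels'],cv2.COLOR_RGB2HSV))
    m=((H<6)|(H>174))&(S>170)&(V>90)&(X[...,1]<-200);p=X[m];print(len(p),np.median(p,0).round(1),np.percentile(p[:,2],[5,25,75,95]).round(1))
    if n=='scene': cv2.imwrite('pics/c2.png',cv2.resize(d['pixels'][110:220,110:270,::-1],None,fx=4,fy=4))
print(meas()[:3],tcp()[:4])
```

```text
238 [ 492.5 -294.7  110.1] [107.  108.6 111.3 113.1]
167 [ 495.9 -296.   109.2] [106.6 108.5 109.9 111.2]
(5.95, np.float64(-0.00018425929006035346), 483) (6.0, np.float64(-86.71063771675666), np.float64(108.0529286535384), np.float64(104.1210530027868))
```

View pics/c2.png

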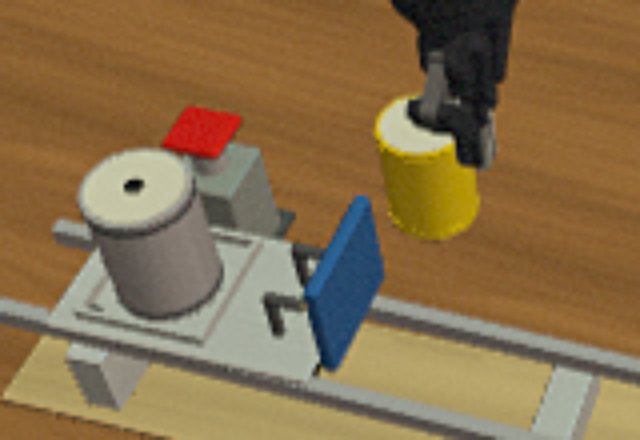

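The crop shows the pad still up at (205,130). The fingertips are at about (475,155). I'll measure where the fingers really end compared with the reported TCP.

Run:
```python
from m import *
c,x,y,z,s=tcp();print(x,y,z,s['width'])
d=dict(np.load('pics/scene2.npz'));X=pts(d);q=X[...,:2]-O;rx=q@D;ry=q@[-.992,-.127]
m=(abs(rx-x)<70)&(abs(ry-y)<70)&(X[...,2]>88)
for lo in range(88,220,8):
    k=m&(X[...,2]>=lo)&(X[...,2]<lo+8)
    if k.sum():
        v,u=np.where(k);print(lo,k.sum(),'rx',np.percentile(rx[k],[2,50,98]).round(),'ry',np.percentile(ry[k],[2,50,98]).round(),'px',u.min(),u.max(),v.min(),v.max())
cv2.imwrite('pics/c3.png',cv2.resize(d['pixels'][40:170,170:270,::-1],None,fx=4.5,fy=4.5,interpolation=cv2.INTER_CUBIC))
```

```text
-86.71063771675666 108.0529286535384 104.1210530027868 -0.11718769662704841
128 8 rx [-87. -75. -70.] ry [ 99. 100. 106.] px 225 233 149 152
136 23 rx [-88. -76. -71.] ry [ 93.  97. 111.] px 224 233 146 151
144 28 rx [-106.  -77.  -71.] ry [ 68.  99. 114.] px 202 233 142 160
152 24 rx [-87. -75. -70.] ry [ 93.  96. 111.] px 224 233 141 147
160 8 rx [-74. -71. -71.] ry [ 96. 103. 113.] px 229 232 138 144
168 14 rx [-84. -70. -69.] ry [ 83. 105. 116.] px 225 233 134 145
176 44 rx [-89. -71. -68.] ry [ 72.  95. 141.] px 218 236 125 144
184 22 rx [-87. -71. -69.] ry [ 65.  92. 144.] px 216 236 122 144
192 53 rx [-89. -70. -65.] ry [ 59.  92. 151.] px 214 237 117 143
200 49 rx [-88. -70. -65.] ry [ 52.  93. 154.] px 215 238 112 142
208 51 rx [-92. -70. -65.] ry [ 48.  86. 151.] px 213 237 113 141
216 100 rx [-92. -75. -64.] ry [ 45.  53. 117.] px 211 235 117 140
```

View pics/c3.png

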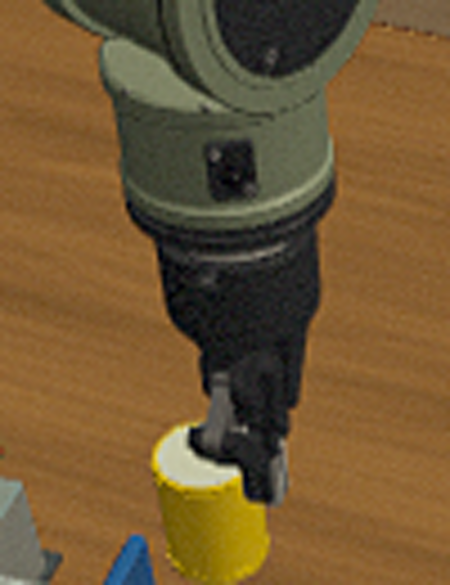

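Visually the fingertips end at z≈128 while the TCP reads 104, at px (233,152). The fingers therefore stop about 24 mm short of the reported TCP, which is why the pad was never touched. I'll go back and press in steps, watching the force.

Emit:
{"api": "send_rows", "payload": {"deltas": [-0.06,0,0,0,0,0,1,-0.12,0,0,0,0,0,1,-0.184,0,0,0,0,0,1,-0.188,0,0.012,0,0,0,1,-0.188,0,0.015,0,0,0,1,-0.188,0,0.015,0,0,0,1]}}

```text
clock: 6.75
tool_pos: [494.9, -298.2, 88.4]
orientation: [-0.0, 0.661, 0.751, 0.0]
force: [-0.1, -1.1, 0.3]
width: 0.0
grasp_force: 0.0
```

Emit:
{"api": "send_rows", "payload": {"deltas": [0,0,0.003,0,0,0,1]}}

```text
clock: 6.88
tool_pos: [495.3, -298.4, 85.7]
orientation: [0.0, 0.66, 0.751, 0.0]
force: [0.4, 0.5, -0.5]
width: -0.2
grasp_force: 0.0
```

Emit:
{"api": "send_rows", "payload": {"deltas": [0,0,0.003,0,0,0,1]}}

```text
clock: 7.0
tool_pos: [495.2, -298.4, 82.4]
orientation: [0.0, 0.661, 0.751, 0.0]
force: [1.1, 2.1, 3.1]
width: 0.2
grasp_force: 1.7
```

Run:
```python
from m import *
c,x,y,z,s=tcp();print(c,x,y,z,s['force'])
d=img('scene','s3.png');X=pts(d);H,S,V=cv2.split(cv2.cvtColor(d['pixels'],cv2.COLOR_RGB2HSV))
m=((H<6)|(H>174))&(S>170)&(V>90)&(X[...,1]<-200);p=X[m];print(len(p),np.median(p,0).round(1))
q=X[...,:2]-O;rx=q@D;ry=q@[-.992,-.127];k=(V<75)&(abs(rx-x)<30)&(abs(ry-y)<25)&(X[...,2]<150)&(X[...,2]>95)
print(k.sum(),X[k][:,2].min(),np.percentile(rx[k],[3,50,97]),np.percentile(ry[k],[3,50,97]))
```

```text
7.0 -274.90258955307314 108.3955386495206 82.35250429644212 [1.14708591 2.10919379 3.06438892]
109 [ 503.6 -289.1  106.2]
51 116.7194800828072 [-281.86967664 -269.96772952 -264.42095942] [ 92.97241671  95.30331594 108.25878855]
```

Emit:
{"api": "send_rows", "payload": {"deltas": [0,0,0.0135,0,0,0,1,0,0,0.014,0,0,0,1]}}

```text
clock: 7.3
tool_pos: [494.5, -298.7, 67.6]
orientation: [-0.0, 0.661, 0.751, -0.0]
force: [-0.6, 0.3, 0.1]
width: -0.0
grasp_force: 0.0
```

Emit:
{"api": "send_rows", "payload": {"deltas": [0.055,0,-0.02,0,0,0,1,0.117,0,-0.02,0,0,0,1,0.179,0,-0.02,0,0,0,1,0.241,0,-0.02,0,0,0,1]}}

```text
clock: 7.8
tool_pos: [463.9, -58.2, 88.6]
orientation: [0.0, 0.661, 0.75, 0.0]
force: [2.6, 1.2, -0.8]
width: -0.2
grasp_force: 0.0
```

Run:
```python
from m import *
print(tcp()[:4]);t,s,n,d=meas();print(t,s,n)
for t0 in(7.1,7.15,7.2):
    print(t0,min((abs(free(m,t-t0)-s),m) for m in np.arange(.4,1.3,.02)))
```

```text
(7.8, np.float64(-32.61878396407471), np.float64(108.88419464355968), np.float64(88.55795149191064))
7.8 0.05806140864758974 411
7.1 (np.float64(0.0003389592520222501), np.float64(0.4600000000000001))
7.15 (np.float64(0.0004585915416372918), np.float64(0.5800000000000002))
7.2 (np.float64(0.00018891038653555403), np.float64(0.7600000000000003))
```

Emit:
{"api": "send_rows", "payload": {"deltas": [0.05,0.02,0,0,0,0,1,0.09,0.07,0,0,0,0,1,0.11,0.105,0,0,0,0,1]}}

```text
clock: 8.22
tool_pos: [555.7, 65.3, 88.6]
orientation: [0.0, 0.66, 0.751, 0.0]
force: [-0.3, -1.4, 0.2]
width: -0.2
grasp_force: 0.0
```

Run:
```python
from m import *
print(tcp()[:4]);t,s,n,d=meas();print(t,s,n)
for t0 in(7.1,7.15,7.2):
    print(t0,min((abs(free(m,t-t0)-s)+abs(free(m,7.8-t0)-.058),m) for m in np.arange(.4,1.3,.02)))
print((s-.058)/(t-7.8))
X=pts(d);q=X[...,:2]-O;rx=q@D;ry=q@[-.992,-.127];x=tcp()[1]
k=(abs(rx-x)<25)&(abs(ry)<25)&(X[...,2]<150)&(X[...,2]>100)&(d['pixels'].max(-1)<80)
print('fing',k.sum(),np.percentile(rx[k],[2,10,50,90,98]).round(1),np.percentile(ry[k],[2,50,98]).round(1),X[k][:,2].min())
```

```text
(8.225, np.float64(78.26149555212245), np.float64(2.1377263560506217), np.float64(88.57115647877414))
8.225 0.11552661747889481 364
7.1 (np.float64(0.00295966113843725), np.float64(0.5000000000000001))
7.15 (np.float64(0.0018743450714405405), np.float64(0.5400000000000001))
7.2 (np.float64(0.005484464908272618), np.float64(0.6000000000000002))
0.1353567470091643
fing 26 [71.4 71.5 77.7 83.4 84.4] [-13.2 -11.3  -8.3] 123.6698199169939
```

Emit:
{"api": "send_rows", "payload": {"deltas": [0,0,0.004,0,0,0,1,0,0,0.008,0,0,0,1]}}

```text
clock: 8.52
tool_pos: [554.0, 61.7, 80.0]
orientation: [-0.0, 0.661, 0.75, -0.0]
force: [-0.8, -0.4, 0.9]
width: 0.1
grasp_force: 0.0
```

Run:
```python
from m import *
print(tcp()[:4]);t,s,n,d=meas();x=tcp()[1];print(t,s,n,x,(s-.1155)/(t-8.225));cv2.imwrite('pics/a.png',d['pixels'][:,:,::-1])
s1=s+.05*.14
rows=[.011,.0125,.0125,.0125,.0125,.0125,.0115,.010,.0085,.007,.006,.0055,.0055,.0055,.0055]
for m in(.48,.54,.62):
    for off in(.105,.117):
        sim(m,s1,.49*m/1.8*.93,(x)/1e3+off,rows)
```

```text
(8.525, np.float64(74.8821512748826), np.float64(4.34219404833051), np.float64(79.98328476903818))
8.525 0.1576630965525091 317 74.85277487374236 0.14054365517502998
m0.48 maxclose 0.029
[(np.float64(0.191), np.float64(0.18), 0.125, np.float64(-10.8)), (np.float64(0.203), np.float64(0.196), 0.127, np.float64(-7.5)), (np.float64(0.216), np.float64(0.212), 0.128, np.float64(-4.0)), (np.float64(0.228), np.float64(0.228), 0.129, np.float64(-0.4)), (np.float64(0.241), np.float64(0.242), np.float64(0.096), np.float64(1.2)), (np.float64(0.253), np.float64(0.254), np.float64(0.096), np.float64(0.4)), (np.float64(0.265), np.float64(0.265), np.float64(0.092), np.float64(0.6)), (np.float64(0.275), np.float64(0.276), np.float64(0.077), np.float64(1.0)), (np.float64(0.283), np.float64(0.284), np.float64(0.065), np.float64(1.1)), (np.float64(0.29), np.float64(0.292), np.float64(0.053), np.float64(1.3)), (np.float64(0.296), np.float64(0.298), np.float64(0.046), np.float64(1.3)), (np.float64(0.302), np.float64(0.303), np.float64(0.043), np.float64(1.3)), (np.float64(0.307), np.float64(0.309), np.flo
[... 5086 characters left out ...]
 np.float64(0.5)), (np.float64(0.277), np.float64(0.278), np.float64(0.095), np.float64(1.2)), (np.float64(0.287), np.float64(0.289), np.float64(0.077), np.float64(1.7)), (np.float64(0.295), np.float64(0.297), np.float64(0.063), np.float64(1.8)), (np.float64(0.302), np.float64(0.304), np.float64(0.053), np.float64(1.9)), (np.float64(0.308), np.float64(0.31), np.float64(0.045), np.float64(1.9)), (np.float64(0.314), np.float64(0.316), np.float64(0.043), np.float64(1.8)), (np.float64(0.319), np.float64(0.321), np.float64(0.044), np.float64(1.7)), (np.float64(0.325), np.float64(0.327), np.float64(0.044), np.float64(1.7)), (np.float64(0.33), np.float64(0.332), np.float64(0.044), np.float64(1.7))]
```

Emit:
{"api": "send_rows", "payload": {"deltas": [0.013,0,0,0,0,0,1,0.026,0,0,0,0,0,1,0.039,0,0,0,0,0,1,0.052,0,0,0,0,0,1,0.065,0,0,0,0,0,1,0.078,0,0.001,0,0,0,1,0.091,0,0.002,0,0,0,1,0.1025,0,0.003,0,0,0,1,0.1125,0,0.004,0,0,0,1,0.121,0,0.005,0,0,0,1,0.128,0,0.005,0,0,0,1,0.134,0,0.006,0,0,0,1,0.1395,0,0.006,0,0,0,1,0.145,0,0.006,0,0,0,1]}}

```text
clock: 10.32
tool_pos: [536.3, 207.0, 74.6]
orientation: [0.0, 0.661, 0.751, 0.0]
force: [-1.9, 1.2, 10.3]
width: -0.5
grasp_force: 0.1
```

Run:
```python
from m import *
c,x,y,z,s=tcp();print(c,x,y,z,s['force'])
t,s,n,d=meas();print(t,s,n,tcp()[1]);cv2.imwrite('pics/k.png',d['pixels'][:,:,::-1]);
cv2.imwrite('pics/k2.png',cv2.resize(d['pixels'][100:280,200:420,::-1],None,fx=3,fy=3))
```

```text
10.325 221.2315396801022 3.4413465617659624 74.58581245204115 [-1.86869286  1.19751722 10.33741429]
10.325 0.32516681896732647 176 222.1168114758718
```

View pics/k2.png

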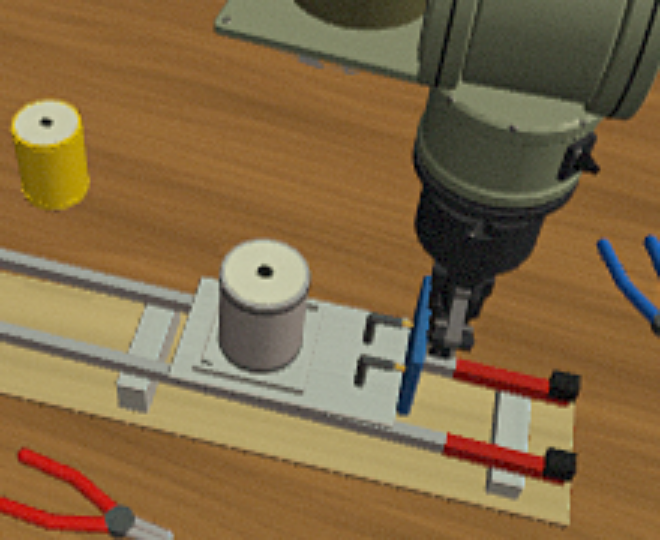

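The picture shows the trolley held by the fingers at (435,345), bumper face just before the red, flask upright. The wrist feels 10 N upward, so the gripper is probably rubbing the plate's top. I'll raise it a little while crawling on.

Emit:
{"api": "send_rows", "payload": {"deltas": [0.0045,0,-0.002,0,0,0,1,0.009,0,-0.004,0,0,0,1]}}

```text
clock: 10.62
tool_pos: [534.9, 215.7, 78.1]
orientation: [-0.0, 0.661, 0.751, -0.0]
force: [-0.1, 0.4, 0.4]
width: 0.2
grasp_force: 0.1
```

Emit:
{"api": "send_rows", "payload": {"deltas": [0.0045,0,-0.002,0,0,0,1,0.009,0,-0.003,0,0,0,1]}}

```text
clock: 10.88
tool_pos: [533.8, 224.5, 81.2]
orientation: [0.0, 0.661, 0.751, -0.0]
force: [0.4, 0.7, -0.8]
width: -0.2
grasp_force: 0.1
```

Run:
```python
from m import *
c,x,y,z,s=tcp();print(c,x,y,z,s['force'])
t,s,n,d=meas();print(t,s,n,tcp()[1])
```

```text
10.875 238.9577589784188 3.6632685070354207 81.16002145763217 [ 0.37532393  0.72927741 -0.82872469]
10.875 0.34337780320806915 202 239.68822769488304
```

Emit:
{"api": "send_rows", "payload": {"deltas": [0.0055,0,0,0,0,0,1,0.011,0,0,0,0,0,1,0.0165,0,0,0,0,0,1,0.022,0,0.001,0,0,0,1,0.0275,0,0.001,0,0,0,1,0.033,0,0.001,0,0,0,1,0.0385,0,0.001,0,0,0,1,0.044,0,0.002,0,0,0,1,0.0495,0,0.002,0,0,0,1,0.055,0,0.002,0,0,0,1,0.0605,0,0.002,0,0,0,1,0.066,0,0.002,0,0,0,1,0.0715,0,0.003,0,0,0,1,0.077,0,0.003,0,0,0,1,0.0825,0,0.003,0,0,0,1,0.088,0,0.003,0,0,0,1]}}

```text
clock: 12.92
tool_pos: [522.7, 311.8, 78.1]
orientation: [0.0, 0.661, 0.751, -0.0]
force: [-0.4, -0.3, 0.2]
width: -0.1
grasp_force: 0.1
```

Run:
```python
from m import *
c,x,y,z,s=tcp();print(c,x,y,z,s['force'])
t,s,n,d=meas();print(t,s,n,tcp()[1])
```

```text
12.925 326.9784520730374 3.6113342377260005 78.06798904648427 [-0.40305768 -0.31752216  0.17008293]
12.925 0.43053064219970666 272 327.85700708390385
```

Emit:
{"api": "send_rows", "payload": {"deltas": [0.005,0,0,0,0,0,1,0.01,0,0,0,0,0,1,0.015,0,0,0,0,0,1,0.02,0,0,0,0,0,1,0.025,0,0,0,0,0,1,0.03,0,0,0,0,0,1,0.035,0,0,0,0,0,1,0.04,0,0,0,0,0,1,0.045,0,0,0,0,0,1,0.06,0,0,0,0,0,1,0.08,0,0,0,0,0,1,0.08,0,-0.05,0,0,0,1,0.08,0,-0.1,0,0,0,1,0.08,0,-0.1,0,0,0,1]}}

```text
clock: 14.72
tool_pos: [513.5, 392.4, 181.6]
orientation: [0.001, 0.661, 0.751, 0.003]
force: [0.1, -0.1, -1.0]
width: -0.0
grasp_force: 0.0
```

Run:
```python
from m import *
c,x,y,z,s=tcp();print(c,x,y,z,s['force'])
for i in range(2):
    t,s,n,d=meas();print(t,s,n)
cv2.imwrite('pics/end.png',d['pixels'][:,:,::-1])
X=pts(d);H,S,V=cv2.split(cv2.cvtColor(d['pixels'],cv2.COLOR_RGB2HSV))
m=((H<6)|(H>174))&(S>170)&(V>90)&(X[...,1]<-200);print(np.median(X[m],0))
```

```text
14.725 408.10374368875335 2.4585352549704815 181.6252763441606 [ 0.1216715  -0.07400707 -1.01665666]
14.725 0.45407261636410495 259
14.775 0.4540777261675785 255
[ 496.45780988 -295.75182942   91.33447123]
```

View pics/end.png

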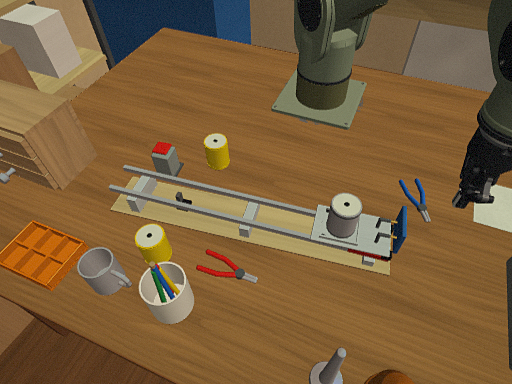

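The trolley is at rest at its stop, with the bumper at (400,230) and the flask upright at (345,215). The pad is down at z≈91, and the tools are untouched. Handing in.

```bash
python3 -c "
from plant import ctrl
print(ctrl.hand_in())"
```

```text
the job is handed in; nothing more can be done
None
```

The job is handed in (no verdict was returned): the trolley was caught at about 4 cm/s closing by my estimate, slowed to a crawl before the red and parked at rest about 6 mm short of the end stop by camera (limit 10 mm), with the flask upright, the pad down and the pliers and cutters untouched.

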